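# Lock the instrument boom's linch pin

### The arm

A 7-joint arm with a two-finger parallel gripper is mounted at the origin on the work surface. World frame = base frame: x ahead of the robot, y to its left, z up, the work surface at z = 0. Lengths are in m, angles in rad, forces in N, time in s.
With the tool pointing down it reaches from about 0.4 to 0.85 m from the base axis. Payload 6.9 kg.
Tool frame: the origin (TCP) lies midway between the tips of the shut fingers; the grasp point (between the pads) lies behind it (ctrl.pinch_z is the z of the grasp point in the tool frame, in m); z points along the fingers, y is the line along which they close (so a half turn about z gives the same grasp; the last joint's range is limited). The gripper opens to 85 mm and grips with 20 to 120 N. Pads are 22 mm wide; open, the fingers measure 114 mm over their backs; the gripper's body (76 mm by 85 mm) begins 54 mm behind the grasp point. The pads swing forward as they close: fully open they stand 13 mm farther back than shut.
Start: joints at [1.399, 0.507, -0.238, 1.5, 0.126, 1.149, -0.155], TCP at [0.171, -0.601, 0.231] pointing down, gripper open.
Joint ranges: [-3.08, 3.08], [-0.24, 2.05], [-1.43, 1.35], [0, 2.5], [-1.52, 4.66], [0.17, 1.96], [-2.89, 2.89]. Speed limits (rad/s): [2.39, 2.39, 3.14, 3.14, 3.14, 3.14, 3.14].

### API

Orientations are given as a unit quaternion [w, x, y, z].
In Python, from station import ctrl, get_state, vision, ticket, models gives the robot as it stands. Calls block until the motion is done:
- ctrl.movep(position, orientation): joint-space move of the TCP to a pose.
- ctrl.movel(position, frame=None, max_speed=0.15): straight line of the TCP; frame=None keeps the orientation; max_speed is the mean speed in m/s.
- ctrl.set_joints(angles): joint-space move.
- ctrl.ungrasp() and ctrl.close_gripper(force=None): open the fingers fully, or close them until they stop; force is the grip in N (None keeps the last).
- ctrl.pause(seconds).
- ctrl.ik(position, orientation): joint angles nearest the present ones, or None.
- get_state(): the state.
- vision.grab_frame(name): name is "scene" or "top" or "wrist"; returns (picture, depth): 480x640x3 uint8, blue, green, red; 480x640 float32, m along the optical axis (not along the pixel's ray), 0 where there is no reading.
- vision.camera_info(name): a dict with "mtx" (3x3 intrinsics, pixels), "R" (3x3) and "t" (3): a world point X has camera coordinates R X + t; the wrist camera has in their place "hand_eye" (4x4, takes a point from camera to tool coordinates, whose origin is the TCP and whose axes are the flange's). Camera axes: x right, y down, z forward; pixel columns grow to the right and rows downward; lengths in m; the calibration is good to about 2 mm. A picture is of the moment at which its call begins: read the wrist's pose just before it. camera_info takes no time and is no camera call.
A pose or a line that the arm cannot do raises ctrl.Unreachable and nothing moves.
- ticket.close_job(): hands the job in; it is judged then, once.
Trained networks look in the newest picture that a camera, given by its name, has taken for a name from the list of things; names that differ only in an ending like _2 or _b are one class to them, and where a whole thing is asked for, a point or a joint stands for the part that bears it (a point fixed in the world has none). Each returns a list of dicts, best first, with "p" (0 to 1); they miss things now and then, are a little off and sometimes report something else, mostly with a low value. They report only what shows in the picture. A call takes as long as a camera call.
- models.recognise(camera, target): "point" ([column, row] in pixels, amid what is visible of it).
- models.masks_of(camera, target): "mask" (480x640 bool, what is visible of it) and "point" ([column, row] in pixels, amid what is visible of it).
The state is a dict: "time": time; "qpos": joint angles; "qd": joint speeds; "tau": joint torques, N m; "tcp_pos": TCP position; "eef_rot": TCP orientation; "contact_force": force on the tool from outside, world axes, zero at the start; "wrist_torque": the same for the moment, N m; "width": finger opening in m; "gripper_force": force on a finger pad.
Only numpy, scipy, OpenCV 4.12 (cv2) and the standard library are available. Lean on these libraries where they do the work, as an engineer would, in place of code of your own. Each camera call takes 0.05 s, during which the arm holds its last target. There are 200 camera calls.

### The job

On the boom stand with the red pin, push the linch pin fully down through its hole in the boom by its red knob, then flip its red sprung ring down over the end of the boom so that it snaps shut under the pin's tip. Leave the blue pin and its ring on the other stand as they are.

Things in the scene. Friction and masses are not known exactly. Their poses are not given: they have to be found in the camera images.
- red_stand: Fixed boom stand. Origin: underside centre of its 200 x 140 x 15 mm base plate, on the bench; +x: the way the boom points. Column 45 mm square, 155 high, at x = -70 mm. Round steel boom 32 mm thick, axis 125 mm high, free end at x = +88 mm; dark 50 mm clamp on it at x = 0, top 150 high, white instrument hung below. The linch pin stands upright through the boom at x = +60 mm, y = 0.
- red_knob (a point): Centre of the flat top of the pin's red knob (26 mm across). The captive pin only slides vertically and stays where left; it starts 22 to 30 mm too high, tip still inside the boom. Knob top: 189 to 197 mm above the bench at the start, 167 when fully down on its stop. Sliding takes about 5 N, press it home with 8 to 20 N from above, e.g. with closed fingers.
- red_bar (a point): Middle of the red ring's far cross bar. The ring is a D-shaped loop of 7 mm bar, 57 mm wide, hinged on the pin 12 mm below the knob top, hinge line level across the boom, bar 70 mm from it. At the start it sticks out past the boom's free end, 30 degrees above level: bar 61 mm out from the pin axis, 23 mm above the knob top. Shut, it hangs under the pin tip, bar 85 mm above the bench.
- red_ring (a joint): Ring angle, rad: 0 = out as at the start (30 degrees above level), 2.09 = shut, hanging down round the boom. An over-centre spring holds both ends. Push the bar down from above with 1 to 2 N; past 0.96 (25 degrees below level) it snaps shut by itself. Be safe: pin down, bring the fingertips, 60 mm out from the pin axis, down to 105 mm above the bench.
- blue_bar (a point): Middle of the cross bar of the blue ring on the other stand, alike but with nothing hung from its boom; its blue pin is also up and its ring also out. To be left as it is. The two stands may change places.

How it is judged:
On the way, in this order (a step that is already met when the one before it is completed fails the run):
1. the red pin is fully down while its ring is still out (height (world z) of red_knob below 0.172 m and horizontal distance between red_bar and red_knob above 0.045 m), for 0.2 s.
2. the red ring has snapped shut under the pin's tip (horizontal distance between red_bar and red_knob below 0.015 m and height (world z) of red_bar below 0.095 m), for 0.2 s.
At the end, for the whole second after the job is handed in: The red pin is fully down (knob top within 5 mm of its lowest height), the red ring hangs shut with its bar under the pin's tip (within 15 mm of the pin axis, less than 95 mm above the bench), and the blue ring's bar is within 15 mm of where it was (all of step 2 and height (world z) of red_knob below 0.172 m and distance of blue_bar from where it was at the start of the episode below 0.015 m); the robot touches nothing.
It fails at once if the blue pin or ring is moved (its bar by more than 15 mm) (distance of blue_bar from where it was at the start of the episode above 0.015 m).
It also fails if it takes over 34 s, if anything falls off the work surface, if the arm or the gripper's body presses on something with over 40 N, if the wrist force passes 120 N, or if a joint passes its speed limit or range.

## Working session

There is one attempt and no reset: what is moved stays moved. The work goes in short steps, each a Python script; the robot and the scene stay as the last script left them, time stands still between calls to the robot, and variables do not carry over. Pictures are saved under pics/ and viewed, at most 10 in all, crops included, and the job is handed in when it is done.

```bash
mkdir -p pics
cat > h.py <<'E'
import numpy as np, cv2
from station import ctrl, get_state, vision, ticket, models
def world(cam,d,uv):
    i=vision.camera_info(cam);K=np.array(i["mtx"]);R=np.array(i["R"]);t=np.array(i["t"]).ravel()
    uv=np.atleast_2d(uv).astype(int);z=d[uv[:,1],uv[:,0]]
    p=np.c_[(uv[:,0]-K[0,2])/K[0,0]*z,(uv[:,1]-K[1,2])/K[1,1]*z,z]
    return ((p-t)@R)[z>0]
E
python3 - <<'E'
from h import *
im={}
for c in("top","scene"):
    p,d=vision.grab_frame(c);cv2.imwrite(f"pics/{c}.png",p);np.save(f"{c}.npy",d)
    for n in("red_knob","red_bar","red_ring","blue_bar","red_stand"):
        for r in models.masks_of(c,n)[:2]:
            v,u=np.nonzero(r["mask"]);w=world(c,d,np.c_[u,v])
            print(c,n,round(r["p"],2),np.round(r["point"]),len(u),np.round(np.median(w,0),3) if len(w) else '',np.round(world(c,d,r["point"]),3))
print(get_state()["time"],get_state()["eef_rot"],ctrl.pinch_z)
E
```

```text
top red_knob 0.58 [186. 222.] 694 [0.564 0.206 0.192] [[0.574 0.222 0.132]]
top red_bar 0.59 [193. 205.] 471 [0.591 0.212 0.2  ] [[0.637 0.24  0.001]]
top red_ring 0.81 [172. 205.] 361 [0.583 0.211 0.201] [[0.59  0.231 0.205]]
top blue_bar 0.9 [402. 224.] 385 [ 0.546 -0.162  0.209] [[ 0.592 -0.18   0.001]]
top red_stand 0.68 [203. 277.] 7750 [0.484 0.191 0.018] [[0.475 0.186 0.15 ]]
scene red_knob 0.68 [446. 238.] 559 [0.558 0.206 0.187] [[0.563 0.207 0.182]]
scene red_bar 0.59 [453. 242.] 144 [0.609 0.209 0.211] [[0.612 0.21  0.214]]
scene red_ring 0.69 [450. 240.] 217 [0.609 0.207 0.21 ] [[0.508 0.226 0.134]]
scene red_stand 0.67 [432. 274.] 7276 [0.514 0.198 0.014] [[0.505 0.203 0.045]]
0.6 [-1.26925903e-05  9.90372010e-01  1.38431504e-01 -2.36080842e-06] -0.0187
```

View pics/top.png

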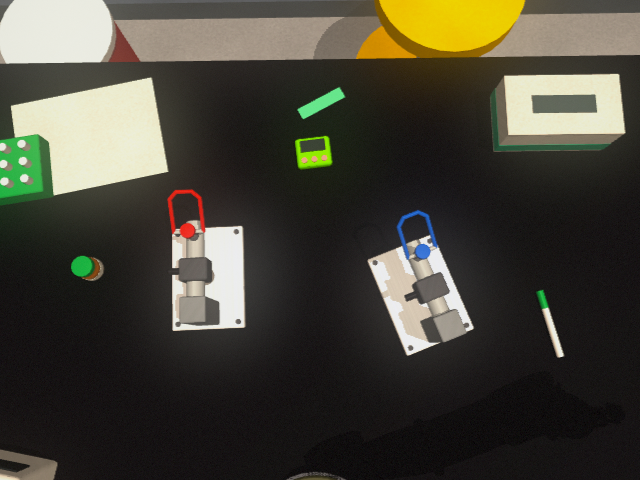

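View pics/scene.png

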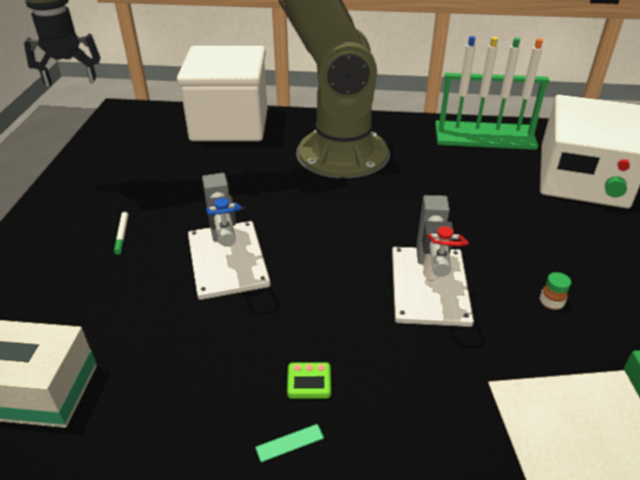

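Run:
```python
from h import *
for c in("top","scene"):
    p=cv2.imread(f"pics/{c}.png");d=np.load(f"{c}.npy").astype(np.float32)
    h=cv2.cvtColor(p,cv2.COLOR_BGR2HSV)
    m=((h[...,0]<10)|(h[...,0]>170))&(h[...,1]>110)&(h[...,2]>60)
    v,u=np.nonzero(m);k=d[v,u]>0;u,v=u[k],v[k];w=world(c,d,np.c_[u,v])
    s=(w[:,2]>.14)&(w[:,2]<.24)&(w[:,1]>.1);w=w[s];u=u[s];v=v[s]
    print(c,len(w),w.min(0).round(3),w.max(0).round(3))
    np.save(c+"red.npy",w)
    # boom top / base plate
    vv,uu=np.nonzero(d>0);W=world(c,d,np.c_[uu,vv]);W=W[(W[:,1]>.08)&(W[:,1]<.35)]
    b=W[(abs(W[:,2]-.015)<.004)]
    if len(b): 
        r=cv2.minAreaRect(b[:,:2].astype(np.float32)); print("base",r)
    for z0 in (.155,.150): 
        b=W[abs(W[:,2]-z0)<.002]; print(z0,len(b),np.median(b,0).round(3))
    b=W[(abs(W[:,2]-.141)<.002)]
    print("boom",len(b),np.median(b,0).round(3),b.min(0).round(3),b.max(0).round(3))
    for z0 in np.arange(.15,.23,.005):
        b=w[abs(w[:,2]-z0)<.0025]
        if len(b):print(z0.round(3),len(b),b.mean(0).round(3),b.min(0).round(3)[:2],b.max(0).round(3)[:2])
```

```text
top 622 [0.536 0.179 0.177] [0.613 0.237 0.222]
base ((0.4886325001716614, 0.20480342209339142), (0.20021793246269226, 0.13989870250225067), 1.9283275604248047)
0.155 540 [0.42  0.201 0.155]
0.15 482 [0.486 0.205 0.15 ]
boom 307 [0.518 0.205 0.141] [0.396 0.179 0.139] [0.576 0.231 0.143]
0.175 1 [0.546 0.233 0.177] [0.546 0.233] [0.546 0.233]
0.18 22 [0.551 0.202 0.181] [0.541 0.179] [0.56  0.235]
0.185 60 [0.552 0.207 0.185] [0.536 0.179] [0.563 0.235]
0.19 195 [0.552 0.207 0.19 ] [0.536 0.18 ] [0.579 0.237]
0.195 66 [0.564 0.208 0.195] [0.538 0.179] [0.587 0.236]
0.2 57 [0.581 0.21  0.2  ] [0.569 0.18 ] [0.592 0.237]
0.205 44 [0.59  0.206 0.205] [0.581 0.18 ] [0.6   0.237]
0.21 63 [0.599 0.209 0.21 ] [0.587 0.182] [0.613 0.237]
0.215 100 [0.606 0.207 0.215] [0.597 0.183] [0.613 0.236]
0.22 14 [0.608 0.213 0.219] [0.605 0.199] [0.612 0.223]
scene 398 [0.484 0.179 0.141] [0.617 0.236 0.218]
base ((-0.12995266914367676, 0.21663782000541687), (0.2680049538612366, 1.452704906463623), 89.16339111328125)
0.155 302 [0.408 0.208 0.154]
0.15 367 [0.44  0.201 0.15 ]
boom 294 [0.442 0.206 0.141] [-0.765  0.083  0.139] [0.58  0.35  0.143]
0.15 11 [0.494 0.212 0.149] [0.487 0.183] [0.513 0.228]
0.17 1 [0.555 0.201 0.17 ] [0.555 0.201] [0.555 0.201]
0.175 5 [0.558 0.205 0.173] [0.557 0.202] [0.558 0.208]
0.18 28 [0.559 0.206 0.181] [0.549 0.179] [0.564 0.233]
0.185 74 [0.556 0.207 0.186] [0.538 0.179] [0.569 0.233]
0.19 91 [0.555 0.206 0.189] [0.541 0.179] [0.575 0.231]
0.195 10 [0.579 0.211 0.196] [0.572 0.179] [0.587 0.232]
0.2 12 [0.587 0.198 0.2  ] [0.581 0.179] [0.595 0.233]
0.205 15 [0.6   0.208 0.206] [0.59  0.181] [0.608 0.234]
0.21 72 [0.609 0.208 0.21 ] [0.599 0.182] [0.615 0.236]
0.215 69 [0.612 0.208 0.214] [0.606 0.189] [0.617 0.229]
0.22 1 [0.613 0.21  0.218] [0.613 0.21 ] [0.613 0.21 ]
```

The top view shows the red stand at left, with its knob at (187,230) and its bar at (185,192). Blue is at (422,250), on the right. The base-plate fit puts the red pin at about (0.549, 0.207), with its bar at 0.609. This agrees with the given 61 mm and a knob top of about 0.190.

```bash
cat >> h.py <<'E'
a=np.radians(1.93); o=np.array([.4886,.2048]); ax=np.array([np.cos(a),np.sin(a)])
def P(x,z): return [*(o+ax*x),z]
Q=[0,np.cos(a/2),np.sin(a/2),0]
def rep(s=""):
    g=get_state();print(s,round(g["time"],2),np.round(g["tcp_pos"],4),np.round(g["contact_force"],1))
    return g
E
python3 - <<'E'
from h import *
ctrl.close_gripper()
ctrl.movel([.171,-.601,.38],max_speed=.2); rep()
try: ctrl.movep(P(.06,.32),Q)
except ctrl.Unreachable: 
    print("flip"); ctrl.movep(P(.06,.32),[0,-np.sin(a/2),np.cos(a/2),0])
rep("above"); print(np.round(get_state()["qpos"],2))
ctrl.movel(P(.06,.21),max_speed=.15); rep("near")
z=.21
while z>.160:
    z-=.004; ctrl.movel(P(.06,z),max_speed=.04); g=rep()
    if g["contact_force"][2]>(13 if g["tcp_pos"][2]<.175 else 30): break
E
```

```text
2.26 [ 0.1708 -0.6006  0.3788] [-0.3  0.1 -0.2]
above 5.38 [0.549  0.206  0.3199] [-0.6  0.3  0.5]
[ 0.24  0.57 -1.14  1.44  0.51  1.46 -2.44]
near 6.27 [0.5489 0.2073 0.2109] [-0.   0.7  0.3]
 6.52 [0.5487 0.2068 0.2063] [0.2 0.2 0.3]
 6.77 [0.5485 0.2067 0.2018] [ 0.4 -0.1 -0.3]
 7.02 [0.5485 0.2067 0.1977] [ 0.  -0.4 -0.6]
 7.27 [0.5484 0.2067 0.1937] [-0.2  1.  -0.3]
 7.52 [0.5485 0.2068 0.1898] [ 0.5  0.4 -0.6]
 7.77 [0.5485 0.2067 0.1857] [-0.1 -0.  -1. ]
 8.02 [0.5485 0.2067 0.1817] [ 0.7  0.  -0.3]
 8.27 [0.5485 0.2067 0.1777] [ 0.4 -0.9 -0.5]
 8.52 [0.5485 0.2067 0.1736] [-0.2 -0.1  0. ]
 8.77 [0.5485 0.2067 0.1697] [-0.1 -1.   0.3]
 9.02 [0.5487 0.2069 0.1671] [-1.3 -2.1 11.3]
 9.27 [0.5488 0.2071 0.1667] [-10.7 -12.   41.6]
```

Run:
```python
from h import *
print(get_state()["width"])
ctrl.movel(P(.06,.172),max_speed=.05); rep()
ctrl.movel(P(.06,.27),max_speed=.15); rep()
p,d=vision.grab_frame("scene");np.save("s2.npy",d)
p2,d2=vision.grab_frame("top")
cv2.imwrite("pics/s2.png",np.hstack([cv2.resize(p[150:350,350:550],(400,400)),cv2.resize(p2[150:350,100:300],(400,400))]))
for c,D in(("scene",d),("top",d2)):
    for n in("red_knob","red_bar"):
        for r in models.masks_of(c,n)[:1]:
            v,u=np.nonzero(r["mask"]);w=world(c,D,np.c_[u,v]);print(c,n,r["point"],np.median(w,0).round(3),w.max(0).round(3))
```

```text
0.00015276003268046892
 9.62 [0.5486 0.2068 0.1716] [-0.8  0.  -0.1]
 10.42 [0.5483 0.2064 0.269 ] [-0.3  0.8 -0.3]
scene red_knob [446.4, 250.9] [0.56  0.207 0.165] [0.617 0.285 0.195]
scene red_bar [448.1, 251.2] [0.609 0.208 0.188] [0.617 0.266 0.195]
top red_knob [187.3, 310.7] [0.42  0.211 0.13 ] [0.505 0.288 0.677]
```

View pics/s2.png

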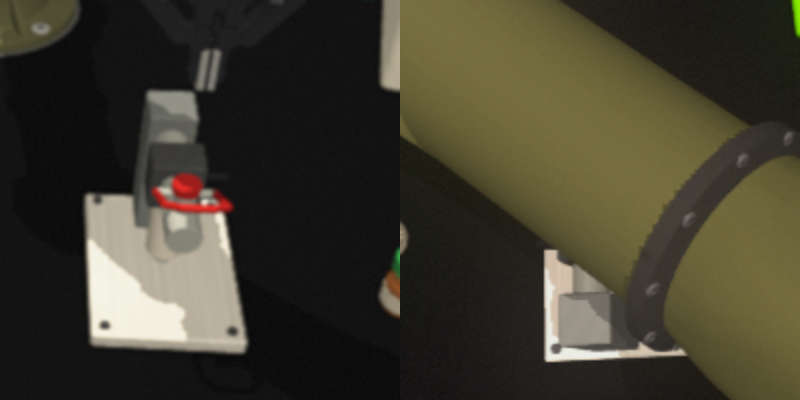

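The scene crop shows the knob seated low on the boom at about (187,185) in the crop. The ring is still out, with its bar at z 0.188 and about 60 mm out, so the pin is home and the ring is next.

Run:
```python
from h import *
ctrl.movel(P(.122,.25),max_speed=.15)
ctrl.movel(P(.122,.20),max_speed=.15);rep()
for z in np.arange(.19,.104,-.0085):
    ctrl.movel(P(.122,z),max_speed=.06); g=rep()
    if np.linalg.norm(g["contact_force"])>15: print("stop");break
ctrl.movel(P(.122,.104),max_speed=.06);rep()
p,d=vision.grab_frame("scene")
ctrl.movel(P(.135,.12),max_speed=.1)
ctrl.movel(P(.135,.27),max_speed=.15);rep()
p,d=vision.grab_frame("scene");cv2.imwrite("pics/s3.png",cv2.resize(p[150:350,350:550],(500,500)))
for n in("red_knob","red_bar"):
    for r in models.masks_of("scene",n)[:1]:
        v,u=np.nonzero(r["mask"]);w=world("scene",d,np.c_[u,v]);print(n,r["p"],r["point"],np.median(w,0).round(3),w.min(0).round(3),w.max(0).round(3))
```

```text
11.78 [0.6103 0.2091 0.2008] [-0.1  0.3 -0.5]
 12.1 [0.6106 0.2092 0.1903] [-0.1  0.2  1. ]
 12.39 [0.6103 0.2086 0.1809] [ 0.  -0.5  0.7]
 12.68 [0.6101 0.2086 0.1723] [-0.2  0.3  1.2]
 12.97 [0.6102 0.2087 0.1639] [-0.8 -0.4  0.3]
 13.27 [0.6103 0.2087 0.1554] [-0.2 -0.4  0.8]
 13.56 [0.6103 0.2087 0.1469] [ 0.4 -0.3  0.3]
 13.85 [0.6103 0.2087 0.1384] [0.5 0.1 0.4]
 14.14 [0.6103 0.2087 0.1299] [0.4 0.6 0.1]
 14.43 [0.6103 0.2087 0.1214] [ 0.4 -0.4  0.1]
 14.72 [0.6103 0.2087 0.113 ] [0.2 0.5 0.4]
 15.02 [0.6103 0.2087 0.1045] [-0.2  0.3 -0.6]
 15.27 [0.6106 0.209  0.1041] [ 0.6  1.1 -0.2]
 16.82 [0.6233 0.2089 0.2689] [ 0.3  0.  -0.1]
red_knob 0.68 [442.0, 250.6] [0.554 0.204 0.147] [0.504 0.178 0.05 ] [0.576 0.235 0.168]
red_bar 0.75 [424.5, 266.3] [0.553 0.197 0.114] [0.444 0.178 0.014] [0.577 0.249 0.153]
```

View pics/s3.png

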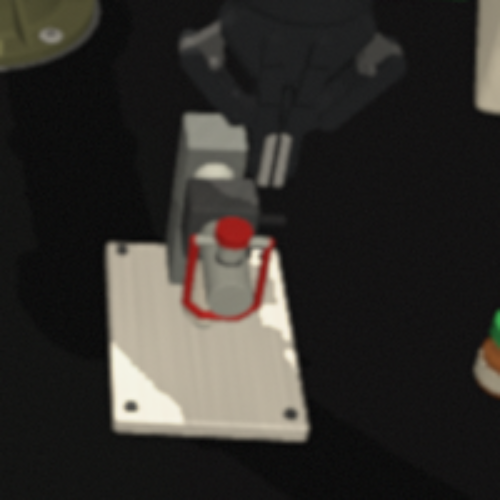

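The ring hangs down round the boom, with its bar at about (230,318) in the crop. I'll check that against the projected shut position before handing in.

Run:
```python
from h import *
p,d=vision.grab_frame("scene");i=vision.camera_info("scene");K=np.array(i["mtx"]);R=np.array(i["R"]);t=np.array(i["t"]).ravel()
for X in (P(.06,.085),P(.06,.167)):
    c=K@(R@np.array(X)+t);print("proj",c[:2]/c[2])
h=cv2.cvtColor(p,cv2.COLOR_BGR2HSV);m=((h[...,0]<10)|(h[...,0]>170))&(h[...,1]>110)
v,u=np.nonzero(m);s=(abs(u-442)<40)&(abs(v-255)<40)&(d[v,u]>0);w=world("scene",d,np.c_[u[s],v[s]])
w=w[(abs(w[:,1]-.207)<.04)&(w[:,0]>.52)];print(w[w[:,2]<.1].mean(0).round(3),w[:,2].max())
b=w[w[:,2]<.1];print(b.round(3)[:12]);vv=v[s];print(vv.max())
rep()
```

```text
proj [437.11984345 274.49047217]
proj [443.19878708 239.39972459]
[0.553 0.204 0.09 ] 0.16820776135192722
[[0.552 0.18  0.099]
 [0.553 0.182 0.098]
 [0.553 0.184 0.098]
 [0.552 0.186 0.097]
 [0.549 0.229 0.099]
 [0.55  0.231 0.099]
 [0.554 0.18  0.096]
 [0.557 0.182 0.099]
 [0.555 0.184 0.098]
 [0.554 0.186 0.096]
 [0.554 0.187 0.097]
 [0.551 0.23  0.097]]
277
 17.02 [0.6234 0.2091 0.2692] [-0.4  0.6 -0.1]
```

The bar is about 4 mm from the pin axis at z of about 0.087, and the knob top is at 0.168. Both match the pin home and the ring shut.

```bash
python3 -c "
from station import ticket
print(ticket.close_job())"
```

```text
the job is handed in; nothing more can be done
None
```

The red pin is fully down (knob top measured at 0.168 m), its ring has snapped shut under the tip, the arm never went near the blue stand, and the job is handed in; one brief 41.6 N reading came while pressing the knob home with the fingertips.

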